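# Add a tier to the stamping-die tray stack

## Robot

A 6-joint arm with a two-finger parallel gripper is mounted at the origin on the work surface. World frame = base frame: x ahead of the robot, y to its left, z up, the work surface at z = 0. Lengths are in m, angles in degrees, forces in N, time in s.
With the tool pointing down it reaches from about 0.3 to 0.875 m from the base axis. Payload 6.4 kg.
Tool frame: the origin (TCP) lies on the centre line of the jaws, within the pads' length; the fingertips stand 17 mm ahead of it and the grasp point (between the pads) lies 2 mm behind it; z points along the fingers, y is the line along which they close (so a half turn about z gives the same grasp; the last joint's range is limited). The gripper opens to 88 mm and grips with 3 to 60 N. Pads are 18 mm wide; open, the fingers measure 123 mm over their backs; the gripper's body (75 mm by 187 mm) begins 45 mm behind the grasp point.
Start: joints at [55.961, 10.359, 92.074, -0, 77.567, -11.82], TCP at [0.217, 0.532, 0.256] pointing down, gripper open.
Joint ranges: [-171.53, 171.53], [-51.25, 118.39], [17.06, 147.69], [-65.23, 245.23], [0, 150.52], [-178.68, 178.68]. Speed limits (degrees/s): [147.25, 147.25, 172.46, 180, 180, 180].

## Interface

Orientations are given as [roll, pitch, yaw] about the fixed x, y, z axes, in that order (R = Rz(yaw) Ry(pitch) Rx(roll)).
In Python, from station import manip gives the robot as it stands. The module is installed in compiled form; this text tells all that it offers.
- The arm moves only by the tool servo_tool, never from a script. Its argument "series" is a list of rows, each an object with "slide": the shift along the tool's x, y, z in cm, a list of three; "twist": the turn about the tool's z in degrees; "hand": the gripper's target within -1 to 1 (shut at 1, half-way at 0, fully open at -1). A call has 1 to 8 rows; each row is the pose to reach, as a shift and turn from the pose commanded when the call began, along the tool's axes at that moment; what a row does not reach only later rows make up. A row lasts 1/10 s, in which the tool goes at most 50 mm and 8.59 degrees, less where a joint would pass 70% of its speed; a pose out of reach is approached as far as the arm can. A call with a gripper value outside its range is refused whole. The fingers move at their own pace and stop on an object; "newtons" is the grip in N (left out, the last holds). Time passes only in rows, so rows that repeat a pose let the fingers close. It gives the time, the measured TCP pose, the force, the opening and the grip force at its end, in the units of the state.
- manip.read_state(): the state, without advancing time (a new reading comes with each control period).
- manip.capture(name): name is "scene" or "top"; returns a dict with "frame" (480x640x3 uint8, blue, green, red), "mtx" (3x3 intrinsics, pixels), "eye" and "orientation" of the camera in the world. Camera axes: x right, y up, looking along -z (the intrinsics and any distortion apply to the point x, -y, -z); pixel columns grow to the right and rows downward; lengths in m; the calibration is good to about 2 mm. A picture is of the moment at which its call begins. There is no depth.
- manip.finish_job(): hands the job in; it is judged then, once.
The state is a dict: "time_s": time; "joint_pos": joint angles; "qd": joint speeds; "joint_torque": joint torques, N m; "position": TCP position; "tool_rot": TCP orientation; "force": force on the tool from outside, world axes, zero at the start; "moment": the same for the moment, N m; "width": opening from 0.0 (shut) to 1.0 (fully open); "grip_force": force on a finger pad.
Only numpy, scipy, OpenCV 4.12 (cv2) and the standard library are available. Lean on these libraries where they do the work, as an engineer would, in place of code of your own. Each camera call takes 0.05 s, during which the arm holds its last target. There are 200 camera calls.

## Task

Add the second tray to the die stack: tip the white dust lid of the base tray up by its black front handle, letting its back edge stay on the rim until the front is clearly open (some 20 degrees), then lift it off and lay it flat, handle up, in the middle of the green cutting mat. Then pick up the other tray by its wooden handle, keep it level, and socket its four corner posts fully home into the base tray's corner sockets. Put things down rather than dropping them, do not drag the base tray about, and leave everything else on the bench where it is.

Things in the scene. Friction and masses are not known exactly. Their poses are not given: they have to be found in the camera images.
- base_tray: blue open base tray, 140 (its x) x 190 (its y) x 50 mm high, 1.8 kg, loose on rubber feet, brass dies inside below 25 mm. Origin: centre of its underside, z up; front (-x) looks towards the robot, give or take 25 degrees. Dark corner socket blocks 24 mm square, flush with the rim, under the lid at first: round holes 18 mm across, 15 mm deep, chamfered, at x = +-58, y = +-83 mm
- base_rim (a point): point at the centre of the base tray's mouth, level with the rim, 50 mm above its underside; axes as the base tray's
- base_back (a point): middle of the base tray's back rim: outer upper edge of the back (+x) wall, 70 mm behind the centre, 50 mm above its underside: the edge the lid tips about
- lid_centre (a point): centre of the lid's panel: white, 150 (its x) x 200 (its y) x 4 mm, 0.2 kg give or take a quarter, resting loosely on the rim, overhanging 5 mm all round; ribs 6 mm deep under it fit inside the rim with 3 mm play. Panel faces 2 mm above and below this point; rib feet, on which it lies on a flat surface, 8 mm below it. z up; the handle is on the -x side
- lid_grip (a point): centre of the grip bar of the lid's black handle, 55 mm in front (-x) of lid_centre and 29 mm above it. The bar runs along the lid's y, 90 mm long, 10 mm thick (x), 14 mm high, 20 mm of air below it; uprights 10 mm wide 40 mm either side of the centre
- lid_back (a point): on the panel's underside in the middle of its back, 70 mm behind lid_centre, 2 mm below it: when seated it lies on base_back
- tier_centre (a point): centre (half-way up) of the second tray, 120 mm high, 0.6 kg give or take a quarter: blue tray 140 (its x) x 190 (its y) mm, floor 58 to 61, wall tops 92 mm above the feet, standing on four round steel posts 14 mm across at x = +-58, y = +-83 mm, tapered to 8 mm over the last 6 mm. Feet 60 mm below this point. Fully home in the base tray this point lies 45 mm above base_rim; either end may lead
- tier_grip (a point): centre of the second tray's pale wooden handle bar, 52 mm above tier_centre: along the tray's y, 112 mm long, 12 mm thick (x), 16 mm high, on dark uprights 10 mm wide 49 mm either side of the centre
- mat_centre (a point): middle of the top of the green cutting mat, fixed to the bench, 220 (its x) x 260 (its y) x 3 mm thick; it lies left or right of the base tray, the second tray on the other side
- foil_roll_at (a point): gold foil roll standing on end, 60 mm across, 61 mm high, point half-way up; a bystander, to be left alone
- type_holder_at (a point): brass type holder with wooden handle lying flat, 26 mm high, 140 mm long, handle to its -x, point at mid-height just behind the brass head; a bystander
- tape_roll_at (a point): brown tape roll lying flat, 104 mm across, 48 mm high, point half-way up; a bystander
- catalogues_at (a point): two catalogues in a pile, 190 x 140 x 40 mm, point half-way up; a bystander
- edge_weight_at (a point): turned steel weight, 68 mm across, 54 mm high, point half-way up; a bystander
There are look-alikes about, which are no part of the job. Leave any red look-alike of the part that bears tier_centre alone. Leave any turquoise look-alike of the part that bears lid_centre alone.

How it is judged (in metres and radians):
On the way, in this order (a step that is already met when the one before it is completed fails the run):
1. the lid is tipped: front up by more than 12 degrees with its back edge still on the base tray's back rim (within 15 mm) (angle between lid_centre's own z axis and vertical above 0.21 rad and distance between lid_back and base_back below 0.015 m and z of lid_grip in the frame of base_rim above 0.055 m), for 0.1 s.
2. the lid lies flat, handle up, in the middle of the mat, let go (horizontal distance between lid_centre and mat_centre below 0.04 m and angle between lid_centre's own z axis and vertical below 0.06 rad and z of lid_centre in the frame of mat_centre below 0.012 m and linear speed of lid below 0.02 m/s and contact force between the fingers and lid below 0.1 N), for 0.2 s.
At the end, for the whole second after the job is handed in: Lid flat (3.5 degrees), handle up, on the mat, centre within 40 mm of its middle; second tray level, all four posts home in the base sockets (height within 3 mm, centres within 6 mm, edges parallel within 3.5 degrees, either way round); everything released and at rest (horizontal distance between lid_centre and mat_centre below 0.04 m and angle between lid_centre's own z axis and vertical below 0.06 rad and z of lid_centre in the frame of mat_centre below 0.012 m and horizontal distance between tier_centre and base_rim below 0.006 m and angle between the x axis of tier_centre and the x axis of base_rim, either way round below 0.06 rad and angle between tier_centre's own z axis and vertical below 0.04 rad and z of tier_centre in the frame of base_rim between 0.041 and 0.048 m and linear speed of each of tier, lid, base_tray below 0.02 m/s); the robot touches nothing.
It fails at once if the base tray is dragged more than 30 mm (distance of base_tray from where it was at the start of the episode above 0.03 m).
It fails at once if the second tray is tilted more than 25 degrees (its dies would slide out) (angle between tier_centre's own z axis and vertical above 0.44 rad).
It fails at once if the lid is dropped (falls free faster than 0.6 m/s) (linear speed of lid above 0.6 m/s and contact force between the fingers and lid below 0.1 N).
It fails at once if the second tray is dropped (falls free faster than 0.6 m/s) (linear speed of tier above 0.6 m/s and contact force between the fingers and tier below 0.1 N).
It fails at once if a bystander is moved more than 30 mm (distance of any of foil_roll_at, type_holder_at, tape_roll_at, catalogues_at, edge_weight_at from where it was at the start of the episode above 0.03 m).
It also fails if it takes over 72 s, if anything falls off the work surface, if the arm or the gripper's body presses on something with over 40 N, if the wrist force passes 120 N, or if a joint passes its speed limit or range.

## Working session

There is one attempt and no reset: what is moved stays moved. The work goes in short steps, Python scripts to look and compute and a tool call to move; the robot and the scene stay as the last step left them, time stands still between calls to the robot, and variables do not carry over. Pictures are saved under pics/ and viewed, at most 10 in all, crops included, and the job is handed in when it is done.

Besides the shell and the picture viewer there is one more tool, called after ">>>" as name(argument=value, ...) on one line, values as JSON. servo_tool: Moves the arm, as the interface text tells. Its arguments: {"type":"object","properties":{"series":{"type":"array","items":{"type":"object","properties":{"slide":{"type":"array","items":{"type":"number"}},"twist":{"type":"number"},"hand":{"type":"number"}}}},"newtons":{"type":"number"}},"required":["series"]}

```bash
mkdir -p pics; ls; python3 - <<'E'
from station import manip
import cv2
print(manip.read_state())
for n in("scene","top"):
    c=manip.capture(n); cv2.imwrite(f"pics/{n}0.png",c["frame"]); print({k:v for k,v in c.items() if k!="frame"})
E
```

```text
pics
{'time_s': 0.0, 'joint_pos': array([ 5.59590553e+01,  1.04021308e+01,  9.21312899e+01, -1.83094803e-04,
        7.75660617e+01, -1.18215357e+01]), 'qd': array([ 0.03827193,  0.06849424, -0.0170645 , -0.02163236, -0.07956608,
       -0.02615292]), 'joint_torque': array([ 5.96606405e-04, -4.33844125e+01, -3.41865706e+01,  7.02071004e-02,
        3.82549851e-02, -1.47104952e-04]), 'position': array([0.21715065, 0.53187956, 0.25481086]), 'tool_rot': array([-1.79902591e+02, -2.02054212e-02,  1.57780613e+02]), 'force': array([-0.42787191,  0.64840114,  0.81014492]), 'moment': array([0.04162316, 0.01349216, 0.04661825]), 'grip_force': 0.0, 'width': 1.0025602261380782}
{'mtx': array([[504.7441249 ,   0.        , 312.18664261],
       [  0.        , 504.7441249 , 232.19844315],
       [  0.        ,   0.        ,   1.        ]]), 'eye': array([ 1.45420794, -0.21276616,  1.12093099]), 'orientation': array([43.57999455,  0.83094512, 83.63242947])}
{'mtx': array([[538.08533502,   0.        , 319.06981342],
       [  0.        , 538.08533502, 246.89878303],
       [  0.        ,   0.        ,   1.        ]]), 'eye': array([ 0.23669206, -0.13032205,  1.46138464]), 'orientation': array([ 10.51696356,   0.39238389, -90.9848385 ])}
```

View pics/scene0.png

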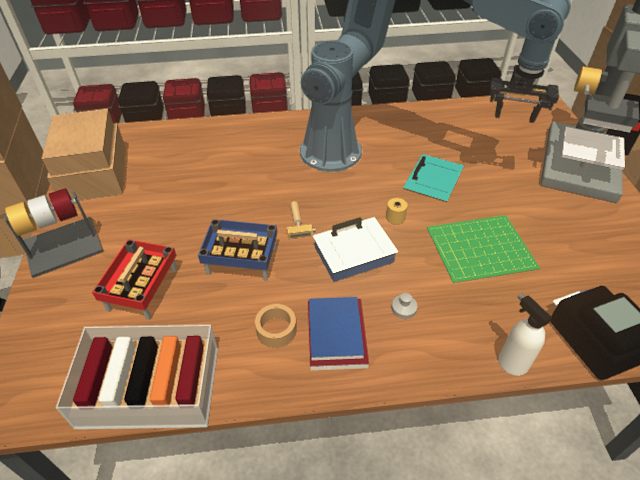

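View pics/top0.png

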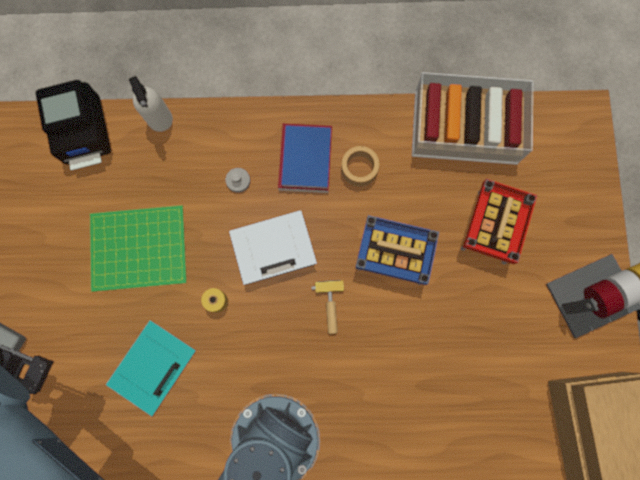

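Candidates for the lid are white (273,248) with its black handle at (278,267), or turquoise (151,368). For the tier they are blue (397,250) or red (500,222). The green mat is at (138,248). By the description I choose white and blue, and will check them in a crop while measuring.

```bash
cat > h.py <<'E'
import numpy as np, cv2
from scipy.spatial.transform import Rotation as R
from station import manip
def rot(rpy): return R.from_euler('xyz',rpy,degrees=True).as_matrix()
def back(c,uv,z):
    uv=np.atleast_2d(np.asarray(uv,float)); K=c["mtx"]
    d=np.c_[(uv[:,0]-K[0,2])/K[0,0],-(uv[:,1]-K[1,2])/K[1,1],-np.ones(len(uv))]@rot(c["orientation"]).T
    return c["eye"]+d*((z-c["eye"][2])/d[:,2])[:,None]
def proj(c,P):
    p=(np.atleast_2d(P)-c["eye"])@rot(c["orientation"]); K=c["mtx"]
    return np.c_[K[0,0]*p[:,0]/-p[:,2]+K[0,2],K[1,1]*p[:,1]/p[:,2]+K[1,2]]
def rect(c,mask,z,roi):
    "minAreaRect on plane z of the largest blob in roi (x0,y0,x1,y1)"
    m=np.zeros_like(mask); x0,y0,x1,y1=roi; m[y0:y1,x0:x1]=mask[y0:y1,x0:x1]
    m=cv2.morphologyEx(m,cv2.MORPH_OPEN,np.ones((3,3),np.uint8))
    k=max(cv2.findContours(m,cv2.RETR_EXTERNAL,cv2.CHAIN_APPROX_NONE)[0],key=cv2.contourArea)
    P=back(c,k.reshape(-1,2),z)[:,:2]
    (cx,cy),(w,h),a=cv2.minAreaRect((P*1000).astype(np.float32))
    if w>h: w,h,a=h,w,a-90          # w = short side (x), angle a of x axis
    a=(a+90)%180-90
    return np.round([cx,cy,w,h,a],1)
def masks(c):
    hsv=cv2.cvtColor(c["frame"],cv2.COLOR_BGR2HSV); H,S,V=cv2.split(hsv)
    u=lambda b:(b*255).astype(np.uint8)
    return dict(white=u((S<40)&(V>150)),green=u((H>45)&(H<75)&(S>90)),blue=u((H>100)&(H<130)&(S>90)))
E
python3 - <<'E'
from h import *
t=manip.capture("top"); s=manip.capture("scene")
mt,ms=masks(t),masks(s)
print("lid",rect(t,mt["white"],.054,(215,195,330,300)),rect(s,ms["white"],.054,(305,205,405,275)))
print("mat",rect(t,mt["green"],.003,(70,190,205,310)),rect(s,ms["green"],.003,(420,200,550,290)))
print("tier",rect(t,mt["blue"],.092,(345,205,450,300)))
a=cv2.resize(t["frame"][195:310,215:450],None,fx=3.3,fy=3.3,interpolation=2)
cv2.imwrite("pics/crop1.png",a[:600,:800])
E
```

```text
lid [ 5.012e+02 -5.000e-01  1.515e+02  2.013e+02  1.560e+01] [502.1  -1.8 150.  201.   15.6]
mat [515.2 377.6 218.5 258.9   4.3] [514.9 377.  219.7 258.8   4.1]
tier [ 425.2 -311.1   24.6  139.2  -14.5]
```

View pics/crop1.png

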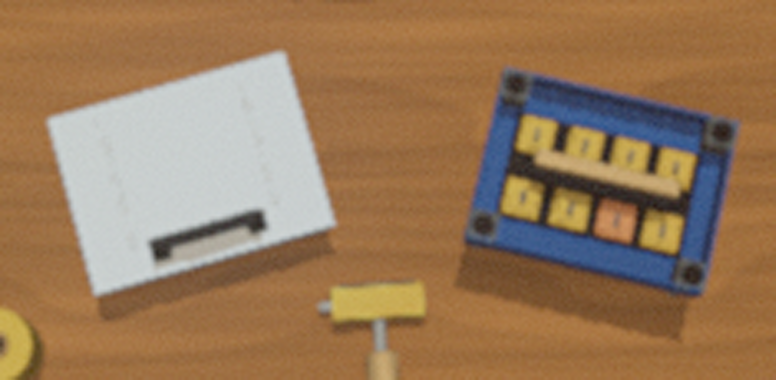

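The crop confirms the white lid, with its handle at crop (209,235), and the blue tier, with socket caps at crop (516,85), (721,131), (483,223), (690,272). I'll get the tier pose, check the lid handle, and work out the first move.

```bash
cat >> h.py <<'E'
def go(x,y,z,yaw=None,frm=None):
    "slide (cm) and twist (deg) to a world TCP target (m), tool down"
    s=manip.read_state(); p=s["position"]; M=rot(s["tool_rot"]); w=s["tool_rot"][2]
    sl=M.T@(np.array([x,y,z])-p)*100
    tw=0 if yaw is None else -((yaw-w+180)%360-180)
    print("slide",np.round(sl,2),"twist",round(tw,1),"| t",round(s["time_s"],2),"pos",np.round(p,4),"rpy",np.round(s["tool_rot"],1))
E
python3 - <<'E'
from h import *
t=manip.capture("top"); s=manip.capture("scene")
px=np.array([(516,85),(721,131),(483,223),(690,272)])/3.3+[215,195]
P=back(t,px,.092); print(P.round(4), P.mean(0))
d=(P[0]+P[2]-P[1]-P[3]); print("yaw tier",np.degrees(np.arctan2(-d[0],d[1])), [np.linalg.norm(P[i]-P[j]) for i,j in((0,1),(2,3),(0,2),(1,3))])
px=np.array([(537,157),(680,187)])/3.3+[215,195]
print("tier bar",back(t,px,.120), back(t,px,.120).mean(0))
print("lid bar",back(t,np.array([(209,235)])/3.3+[215,195],.088), "expected grip 448.6,-16")
# pale handle in scene and lid bar check by reprojection
print(proj(s,[[.4486,-.016,.088],[*P.mean(0)[:2],.120]]))
go(.4486,-.016,.16,105.6)
E
```

```text
[[ 0.5579 -0.263   0.092 ]
 [ 0.5178 -0.4228  0.092 ]
 [ 0.448  -0.2334  0.092 ]
 [ 0.4067 -0.3926  0.092 ]] [ 0.48259082 -0.32794065  0.092     ]
yaw tier -14.330986281512404 [np.float64(0.16477299993156883), np.float64(0.1644186521514663), np.float64(0.11380918424423882), np.float64(0.11513294295047452)]
tier bar [[ 0.49424831 -0.27442437  0.12      ]
 [ 0.46882369 -0.38300575  0.12      ]] [ 0.481536   -0.32871506  0.12      ]
lid bar [[ 0.44304857 -0.01933639  0.088     ]] expected grip 448.6,-16
[[346.61566235 222.23913467]
 [236.45596364 232.89175942]]
slide [-42.14 -42.     9.56] twist 52.2 | t 0.3 pos [0.2173 0.5322 0.2554] rpy [-180.    -0.   157.8]
```

>>> servo_tool(series=[{"slide": [-42.1,-42.0,6],"twist": 52.2,"hand": -1},{"slide": [-42.1,-42.0,6],"twist": 52.2,"hand": -1},{"slide": [-42.1,-42.0,6],"twist": 52.2,"hand": -1},{"slide": [-42.1,-42.0,6],"twist": 52.2,"hand": -1},{"slide": [-42.1,-42.0,6],"twist": 52.2,"hand": -1},{"slide": [-42.1,-42.0,6],"twist": 52.2,"hand": -1},{"slide": [-42.1,-42.0,6],"twist": 52.2,"hand": -1},{"slide": [-42.1,-42.0,6],"twist": 52.2,"hand": -1}], newtons=4)

```text
time_s: 1.1
position: [0.3724, 0.1638, 0.2157]
tool_rot: [179.9, 0.0, 105.6]
force: [0.6, 0.4, 0.4]
width: 1.004
grip_force: 0.0
```

```bash
python3 -c "
from h import *
go(.4480,-.0165,.14,105.6)"
```

```text
slide [-19.39   2.44   7.58] twist -0.0 | t 1.1 pos [0.3724 0.1638 0.2157] rpy [179.9   0.  105.6]
```

>>> servo_tool(series=[{"slide": [-19.4,2.4,7.6],"hand": -1},{"slide": [-19.4,2.4,7.6],"hand": -1},{"slide": [-19.4,2.4,7.6],"hand": -1},{"slide": [-19.4,2.4,7.6],"hand": -1},{"slide": [-19.4,2.4,7.6],"hand": -1},{"slide": [-19.4,2.4,7.6],"hand": -1},{"slide": [-19.4,2.4,7.6],"hand": -1}])

```text
invalid input
```

```bash
python3 - <<'E'
from h import *
go(.4480,-.0165,.083,105.6)
s=manip.capture("scene"); p=manip.read_state()["position"]
print(proj(s,[p,[.448,-.0165,.088]]))
cv2.imwrite("pics/s1.png",cv2.resize(s["frame"][150:300,270:430],None,fx=4,fy=4,interpolation=2))
E
```

```text
slide [-19.39   2.43  13.28] twist -0.0 | t 1.1 pos [0.3724 0.1638 0.2157] rpy [179.9   0.  105.6]
[[404.99778441 166.59529823]
 [346.41078791 222.10746644]]
```

View pics/s1.png

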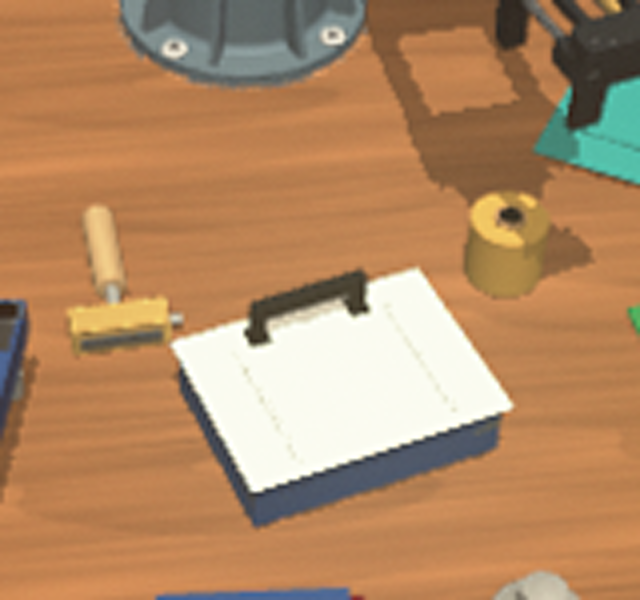

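The crop shows the lid bar's mid-top at about pixel (346.7,222.5), and my estimate projects to (346.4,222.1), so they agree. The move was refused because every row needs a twist.

>>> servo_tool(series=[{"slide": [-19.4,2.4,7.6],"twist": 0,"hand": -1},{"slide": [-19.4,2.4,7.6],"twist": 0,"hand": -1},{"slide": [-19.4,2.4,7.6],"twist": 0,"hand": -1},{"slide": [-19.4,2.4,7.6],"twist": 0,"hand": -1},{"slide": [-19.4,2.4,7.6],"twist": 0,"hand": -1},{"slide": [-19.4,2.4,7.6],"twist": 0,"hand": -1},{"slide": [-19.4,2.4,7.6],"twist": 0,"hand": -1}])

```text
time_s: 1.85
position: [0.4468, -0.0139, 0.1397]
tool_rot: [-180.0, -0.0, 105.6]
force: [0.8, 0.8, -0.8]
width: 0.999
grip_force: 0.0
```

```bash
python3 -c "
from h import *
go(.4480,-.0165,.082,105.6)"
```

```text
slide [-0.29  0.04  5.77] twist -0.0 | t 1.85 pos [ 0.4468 -0.0139  0.1397] rpy [-180.    -0.   105.6]
```

>>> servo_tool(series=[{"slide": [0,0,2.5],"twist": 0,"hand": -0.5},{"slide": [0,0,5],"twist": 0,"hand": 0},{"slide": [0,0,5.75],"twist": 0,"hand": 0.3},{"slide": [0,0,5.75],"twist": 0,"hand": 1},{"slide": [0,0,5.75],"twist": 0,"hand": 1},{"slide": [0,0,5.75],"twist": 0,"hand": 1},{"slide": [0,0,5.75],"twist": 0,"hand": 1},{"slide": [0,0,5.75],"twist": 0,"hand": 1}], newtons=4)

```text
time_s: 2.65
position: [0.4477, -0.015, 0.0827]
tool_rot: [179.9, 0.0, 105.6]
force: [0.3, -0.0, -0.1]
width: 0.299
grip_force: 0.0
```

>>> servo_tool(series=[{"slide": [0,0,0],"twist": 0,"hand": 1},{"slide": [0,0,0],"twist": 0,"hand": 1},{"slide": [0,0,0],"twist": 0,"hand": 1},{"slide": [0,0,0],"twist": 0,"hand": 1}])

```text
time_s: 3.05
position: [0.4473, -0.015, 0.0822]
tool_rot: [180.0, 0.0, 105.6]
force: [-0.7, 0.7, 2.0]
width: 0.112
grip_force: 4.0
```

>>> servo_tool(series=[{"slide": [0,0.08,-0.27],"twist": 0,"hand": 1},{"slide": [0,0.16,-0.54],"twist": 0,"hand": 1},{"slide": [0,0.24,-0.8],"twist": 0,"hand": 1},{"slide": [0,0.32,-1.08],"twist": 0,"hand": 1},{"slide": [0,0.42,-1.34],"twist": 0,"hand": 1},{"slide": [0,0.52,-1.6],"twist": 0,"hand": 1},{"slide": [0,0.62,-1.86],"twist": 0,"hand": 1},{"slide": [0,0.73,-2.12],"twist": 0,"hand": 1}])

```text
time_s: 3.85
position: [0.4543, -0.0129, 0.1035]
tool_rot: [180.0, 0.0, 105.6]
force: [-0.8, -0.6, -3.2]
width: 0.13
grip_force: 4.3
```

```bash
python3 - <<'E'
from h import *
s=manip.capture("scene")
cv2.imwrite("pics/s2.png",cv2.resize(s["frame"][150:300,270:430],None,fx=4,fy=4,interpolation=2))
E
```

```text
(no output)
```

View pics/s2.png

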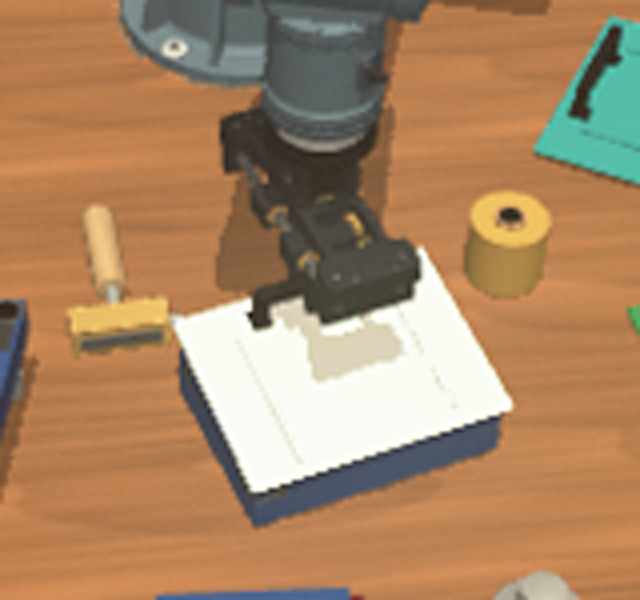

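The lid is tipping: its back edge is unmoved at crop (255,490)–(510,405) and the front is raised. I'll continue the arc.

>>> servo_tool(series=[{"slide": [0,0.16,-0.33],"twist": 0,"hand": 1},{"slide": [0,0.33,-0.67],"twist": 0,"hand": 1},{"slide": [0,0.5,-1.0],"twist": 0,"hand": 1},{"slide": [0,0.67,-1.3],"twist": 0,"hand": 1},{"slide": [0,0.84,-1.6],"twist": 0,"hand": 1},{"slide": [0,1.0,-1.85],"twist": 0,"hand": 1},{"slide": [0,1.0,-1.85],"twist": 0,"hand": 1},{"slide": [0,1.0,-1.85],"twist": 0,"hand": 1}])

```text
time_s: 4.7
position: [0.4638, -0.0102, 0.1217]
tool_rot: [-180.0, -0.0, 105.6]
force: [-0.9, 0.2, -1.4]
width: 0.13
grip_force: 4.3
```

```bash
python3 - <<'E'
from h import *
s=manip.capture("scene"); print(manip.read_state()["force"])
cv2.imwrite("pics/s3.png",cv2.resize(s["frame"][150:300,270:430],None,fx=4,fy=4,interpolation=2))
E
```

```text
[-0.08005296  0.13447142 -1.72897281]
```

View pics/s3.png

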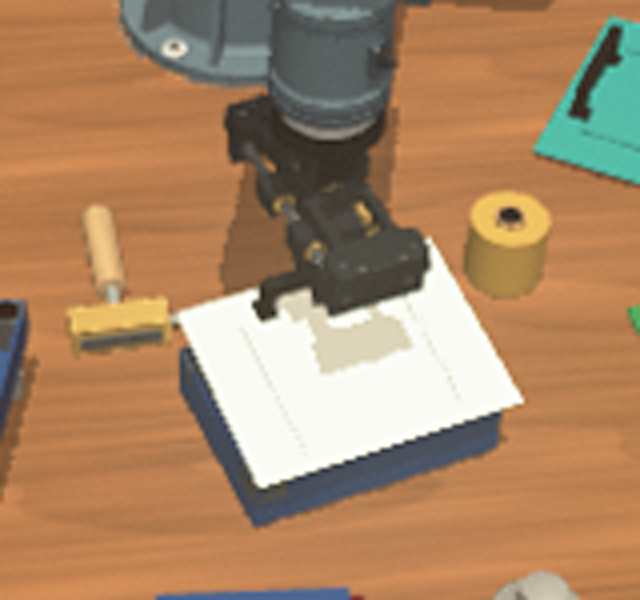

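The lid's back edge has shifted slightly, with its corners now at crop (268,487) and (522,401), and the width has stayed at 0.13. I'll measure the tilt from the corners using PnP.

```bash
cat >> h.py <<'E'
def lidpose(c,px):
    "px: front-left(+y), front-right... order FL(-x,+y),FR(-x,-y),BR(+x,-y),BL(+x,+y); returns centre, yaw, front-up tilt"
    ob=np.array([[-.075,.1,.002],[-.075,-.1,.002],[.075,-.1,.002],[.075,.1,.002]])
    ok,r,t=cv2.solvePnP(ob,np.asarray(px,float),c["mtx"],None,flags=cv2.SOLVEPNP_ITERATIVE)
    e=cv2.projectPoints(ob,r,t,c["mtx"],None)[0].reshape(-1,2)-px
    F=np.diag([1,-1,-1.]); W=rot(c["orientation"])@F
    M=W@cv2.Rodrigues(r)[0]; p=W@t.ravel()+c["eye"]
    bk=p+M@[.07,0,-.002]; gr=p+M@[-.055,0,.029]
    print("c",p.round(4),"yaw",np.degrees(np.arctan2(M[1,0],M[0,0])).round(1),"tilt",np.degrees(np.arccos(M[2,2])).round(1),"x-axis",M[:,0].round(3),"\nlid_back",bk.round(4),"grip",gr.round(4),"rms",np.abs(e).max().round(2))
E
python3 - <<'E'
from h import *
s=manip.capture("scene")
o=np.array([270,150])
for nm,q in(("start",[(419,268),(172,343),(255,492),(513,406)]),("now",[(430,241),(178,312),(264,488),(523,401)])):
    q=np.array(q)/4+o
    print(nm); lidpose(s,q)   # robot-view: image right = +y
print("base_back",np.r_[np.array([.5016,-.0012])+.07*np.array([np.cos(np.radians(15.6)),np.sin(np.radians(15.6))]),.05])
E
```

```text
start
c [0.4938 0.0031 0.0416] yaw 15.5 tilt 0.6 x-axis [ 0.964  0.266 -0.007] 
lid_back [0.5612 0.0217 0.0392] grip [ 0.441  -0.0117  0.071 ] rms 0.2
now
c [0.5071 0.0059 0.0736] yaw 16.1 tilt 10.7 x-axis [ 0.945  0.272 -0.184] 
lid_back [0.5728 0.0248 0.0587] grip [ 0.4601 -0.0069  0.1122] rms 0.38
base_back [0.56902138 0.01762439 0.05      ]
```

The tilt is stuck at about 11° because the grip holds the lid firmly, so the back has floated about 16 mm above the rim. The tool is still on the planned arc, so relaxing the grip to 3 N should let the back settle onto the rim at about 19°.

>>> servo_tool(series=[{"slide": [0,0,0],"twist": 0,"hand": 1},{"slide": [0,0,0],"twist": 0,"hand": 1},{"slide": [0,0,0],"twist": 0,"hand": 1},{"slide": [0,0,0],"twist": 0,"hand": 1}], newtons=3)

```text
time_s: 5.2
position: [0.4639, -0.0102, 0.1218]
tool_rot: [180.0, 0.0, 105.6]
force: [-0.0, -1.0, -1.8]
width: 0.147
grip_force: 3.2
```

```bash
cat >> h.py <<'E'
def quad(c,roi):
    "4 corners of the white blob, start at FL(+y)"
    m=np.zeros((480,640),np.uint8); x0,y0,x1,y1=roi; m[y0:y1,x0:x1]=masks(c)["white"][y0:y1,x0:x1]
    m=cv2.morphologyEx(m,cv2.MORPH_OPEN,np.ones((3,3),np.uint8))
    h=cv2.convexHull(max(cv2.findContours(m,0,1)[0],key=cv2.contourArea))
    for e in np.linspace(2,20,37):
        q=cv2.approxPolyDP(h,e,True).reshape(-1,2)
        if len(q)==4: return q.astype(float)
E
python3 - <<'E'
from h import *
s=manip.capture("scene"); q=quad(s,(305,195,410,280)); print(q)
# order: FL = topmost, then FR leftmost, BR bottom, BL right
f=[q[q[:,1].argmin()],q[q[:,0].argmin()],q[q[:,1].argmax()],q[q[:,0].argmax()]]
lidpose(s,np.array(f)); print(manip.read_state()["width"],manip.read_state()["force"])
E
```

```text
[[380. 215.]
 [397. 252.]
 [332. 272.]
 [314. 227.]]
c [0.4892 0.0058 0.0483] yaw 10.9 tilt 8.2 x-axis [ 0.972  0.187 -0.143] 
lid_back [0.5569 0.0189 0.0363] grip [ 0.4398 -0.0037  0.0848] rms 1.67
0.14672722252227638 [-0.43552812  0.49625967 -1.67959334]
```

```bash
cat >> h.py <<'E'
def tiltpred(c,tcp,yaw,ts,dz=-.001):
    a=np.radians(yaw)
    for t in ts:
        M=R.from_euler('zy',[yaw,t],degrees=True).as_matrix()  # +pitch about lid y: front up
        g=np.asarray(tcp)+[0,0,dz]; C=g-M@[-.055,0,.029]
        P=np.array([[.075,-.1,.002],[.075,.1,.002],[-.075,.1,.002],[-.075,-.1,.002]])@M.T+C
        print(t,"BR,BL,FL,FR",proj(c,P).round(1).tolist(),"back",(C+M@[.07,0,-.002]).round(4))
E
python3 - <<'E'
from h import *
s=manip.capture("scene")
print("at start"); tiltpred(s,[.448,-.0165,.082],15.6,[0])
print("now"); tiltpred(s,manip.read_state()["position"],15.6,[10,13,16,19,22])
for n in("scene","top"):
    c=manip.capture(n); r=(300,190,420,290) if n=="scene" else (215,195,330,300)
    print(n,quad(c,r).tolist())
t=manip.capture("top"); tiltpred(t,manip.read_state()["position"],15.6,[10,13,16,19,22])
E
```

```text
at start
0 BR,BL,FL,FR [[332.4, 272.5], [397.7, 251.2], [373.6, 216.5], [311.7, 235.3]] back [0.5684 0.0171 0.05  ]
now
10 BR,BL,FL,FR [[335.3, 271.6], [401.7, 248.0], [377.7, 207.4], [314.2, 228.6]] back [0.5771 0.0234 0.0694]
13 BR,BL,FL,FR [[335.1, 272.5], [401.3, 248.5], [377.7, 206.6], [314.1, 228.2]] back [0.5742 0.0234 0.0635]
16 BR,BL,FL,FR [[334.8, 273.3], [400.9, 248.9], [377.8, 205.7], [314.1, 227.9]] back [0.5711 0.0234 0.0578]
19 BR,BL,FL,FR [[334.6, 273.9], [400.5, 249.2], [377.8, 204.9], [314.0, 227.5]] back [0.5676 0.0234 0.0523]
22 BR,BL,FL,FR [[334.3, 274.3], [400.0, 249.4], [377.8, 204.1], [313.9, 227.1]] back [0.5639 0.0234 0.0469]
scene [[380.0, 215.0], [397.0, 252.0], [332.0, 272.0], [314.0, 227.0]]
top [[300.0, 211.0], [314.0, 257.0], [290.0, 263.0], [290.0, 213.0]]
10 BR,BL,FL,FR [[298.3, 205.5], [225.4, 225.4], [238.6, 277.5], [314.0, 256.2]] back [0.5771 0.0234 0.0694]
13 BR,BL,FL,FR [[298.4, 207.3], [225.7, 226.7], [238.5, 277.7], [314.0, 256.8]] back [0.5742 0.0234 0.0635]
16 BR,BL,FL,FR [[298.5, 209.2], [226.0, 228.1], [238.3, 277.9], [314.0, 257.3]] back [0.5711 0.0234 0.0578]
19 BR,BL,FL,FR [[298.7, 211.2], [226.2, 229.5], [238.1, 278.0], [314.1, 257.9]] back [0.5676 0.0234 0.0523]
22 BR,BL,FL,FR [[298.8, 213.4], [226.5, 231.0], [237.9, 278.0], [314.1, 258.5]] back [0.5639 0.0234 0.0469]
```

```bash
python3 - <<'E'
from h import *
s=manip.capture("scene"); t=manip.capture("top")
a=cv2.resize(s["frame"][190:290,300:410],None,fx=4,fy=5,interpolation=2)[:500,:400]
b=cv2.resize(t["frame"][190:290,220:320],(400,500),interpolation=2)
a=cv2.resize(s["frame"][190:290,300:410],(400,500),interpolation=2)
cv2.imwrite("pics/s4.png",np.hstack([a,b]))
E
```

```text
(no output)
```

View pics/s4.png

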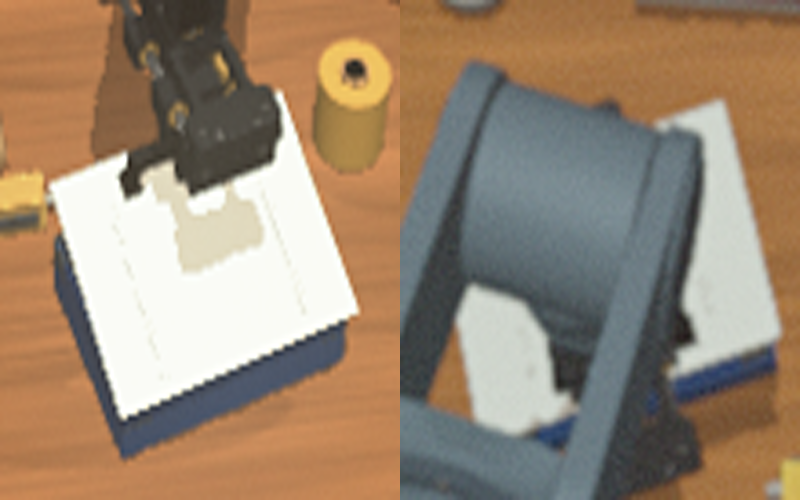

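Left view: back corners are at crop (122,418) and (357,312), i.e. pixels (333.5,273.6) and (398.2,252.4), which is the seated back-edge position. The front corners are about 8 px higher than at the start. Right view: the base's blue rim shows under the front. So the lid is tipped about 18° with its back on the rim. Next I'll firm the grip, which levels the lid, and lift it.

>>> servo_tool(series=[{"slide": [0,0,0],"twist": 0,"hand": 1},{"slide": [0,0,-0.2],"twist": 0,"hand": 1},{"slide": [0,0,-0.4],"twist": 0,"hand": 1},{"slide": [0,0,-0.6],"twist": 0,"hand": 1}], newtons=10)

```text
time_s: 5.95
position: [0.4639, -0.0102, 0.128]
tool_rot: [180.0, 0.0, 105.6]
force: [-0.3, -0.2, -1.1]
width: 0.138
grip_force: 9.8
```

>>> servo_tool(series=[{"slide": [0,0,-0.2],"twist": 0,"hand": 1},{"slide": [0,0,-0.6],"twist": 0,"hand": 1},{"slide": [0,0,-1.2],"twist": 0,"hand": 1},{"slide": [0,0,-2],"twist": 0,"hand": 1},{"slide": [0,0,-3],"twist": 0,"hand": 1},{"slide": [0,0,-4],"twist": 0,"hand": 1},{"slide": [0,0,-4],"twist": 0,"hand": 1}], newtons=30)

```text
time_s: 6.65
position: [0.4651, -0.0105, 0.1698]
tool_rot: [179.8, 0.1, 105.6]
force: [-0.3, -0.3, -0.5]
width: 0.116
grip_force: 28.9
```

```bash
python3 - <<'E'
from h import *
s=manip.capture("scene")
tiltpred(s,manip.read_state()["position"],15.6,[-5,0,5,10]); print(quad(s,(290,170,430,290)).tolist())
# lid centre = grip + 55 along lid x ; target lid yaw keep 4.1 -> tool yaw 94.1
for yl in (15.6,4.1):
    a=np.radians(yl); g=np.array([.515,.3773])-.055*np.array([np.cos(a),np.sin(a)])
    go(*g,.17,90+yl)
E
```

```text
-5 BR,BL,FL,FR [[336.4, 253.0], [405.5, 232.3], [379.1, 200.3], [314.2, 218.3]] back [0.5872 0.0232 0.1475]
0 BR,BL,FL,FR [[336.2, 255.9], [405.0, 234.0], [379.1, 198.7], [314.1, 217.9]] back [0.585  0.0232 0.1369]
5 BR,BL,FL,FR [[335.9, 258.4], [404.3, 235.4], [379.0, 197.1], [314.0, 217.4]] back [0.5818 0.0232 0.1265]
10 BR,BL,FL,FR [[335.6, 260.4], [403.7, 236.6], [379.0, 195.6], [313.9, 216.9]] back [0.5778 0.0232 0.1165]
[[381.0, 203.0], [401.0, 238.0], [335.0, 258.0], [315.0, 217.0]]
slide [35.99  9.77 -0.13] twist -0.0 | t 6.7 pos [ 0.4646 -0.0104  0.1689] rpy [1.799e+02 1.000e-01 1.056e+02]
slide [37.08  9.88 -0.14] twist 11.5 | t 6.7 pos [ 0.4646 -0.0104  0.1689] rpy [1.799e+02 1.000e-01 1.056e+02]
```

>>> servo_tool(series=[{"slide": [1,0.3,0],"twist": 0,"hand": 1},{"slide": [3.5,0.9,0],"twist": 1,"hand": 1},{"slide": [7,1.9,0],"twist": 2,"hand": 1},{"slide": [10.5,2.8,0],"twist": 3.5,"hand": 1},{"slide": [14,3.7,0],"twist": 5,"hand": 1},{"slide": [17.5,4.7,0],"twist": 6,"hand": 1},{"slide": [21,5.6,0],"twist": 7,"hand": 1},{"slide": [24.5,6.5,0],"twist": 8,"hand": 1}])

```text
time_s: 7.5
position: [0.4596, 0.2453, 0.1671]
tool_rot: [-179.9, -0.0, 97.6]
force: [-0.1, 0.2, -2.3]
width: 0.116
grip_force: 28.9
```

```bash
python3 - <<'E'
from h import *
a=np.radians(4.1); g=np.array([.515,.3773])-.055*np.array([np.cos(a),np.sin(a)]); print(g)
go(*g,.1,94.1)
E
```

```text
[0.46014076 0.37336764]
slide [12.69  1.74  6.71] twist 3.5 | t 7.5 pos [0.4596 0.2453 0.1671] rpy [-179.9   -0.    97.6]
```

>>> servo_tool(series=[{"slide": [3,0.4,0],"twist": 1,"hand": 1},{"slide": [6,0.8,0],"twist": 2,"hand": 1},{"slide": [9,1.2,1],"twist": 3,"hand": 1},{"slide": [11,1.6,3],"twist": 3.5,"hand": 1},{"slide": [11.6,1.7,5],"twist": 3.5,"hand": 1},{"slide": [11.6,1.7,7],"twist": 3.5,"hand": 1},{"slide": [11.6,1.7,8.5],"twist": 3.5,"hand": 1},{"slide": [11.6,1.7,8.5],"twist": 3.5,"hand": 1}])

```text
time_s: 8.3
position: [0.4599, 0.3598, 0.0797]
tool_rot: [-179.7, 0.1, 94.1]
force: [-1.1, -0.1, -2.4]
width: 0.113
grip_force: 28.9
```

```bash
python3 - <<'E'
from h import *
s=manip.capture("scene")
go(.4601,.3734,.041,94.1)
tiltpred(s,manip.read_state()["position"],4.1,[-5,0,5,10]); print(quad(s,(400,170,560,300)).tolist())
E
```

```text
slide [1.33 0.02 4.04] twist -0.0 | t 8.35 pos [0.461  0.3601 0.0814] rpy [-1.798e+02  1.000e-01  9.410e+01]
-5 BR,BL,FL,FR [[458.2, 257.6], [526.3, 247.4], [501.6, 214.0], [438.2, 222.9]] back [0.5879 0.3691 0.0604]
0 BR,BL,FL,FR [[457.1, 260.0], [524.9, 249.5], [501.5, 212.9], [438.0, 222.1]] back [0.5857 0.3691 0.0494]
5 BR,BL,FL,FR [[456.0, 262.0], [523.4, 251.2], [501.5, 211.7], [437.9, 221.3]] back [0.5825 0.3691 0.0386]
10 BR,BL,FL,FR [[454.8, 263.6], [521.8, 252.6], [501.4, 210.6], [437.8, 220.4]] back [0.5784 0.3691 0.0282]
[[439.0, 222.0], [504.0, 221.0], [520.0, 253.0], [454.0, 262.0]]
```

>>> servo_tool(series=[{"slide": [0.7,0,1],"twist": 0,"hand": 1},{"slide": [1.3,0,2],"twist": 0,"hand": 1},{"slide": [1.3,0,2.5],"twist": 0,"hand": 1},{"slide": [1.3,0,3.0],"twist": 0,"hand": 1},{"slide": [1.3,0,3.4],"twist": 0,"hand": 1},{"slide": [1.3,0,3.7],"twist": 0,"hand": 1},{"slide": [1.3,0,3.9],"twist": 0,"hand": 1},{"slide": [1.3,0,3.9],"twist": 0,"hand": 1}], newtons=12)

```text
time_s: 9.15
position: [0.4614, 0.3734, 0.0437]
tool_rot: [180.0, -0.0, 94.1]
force: [-0.8, -0.4, -0.4]
width: 0.108
grip_force: 11.9
```

>>> servo_tool(series=[{"slide": [0,0,0.15],"twist": 0,"hand": 1},{"slide": [0,0,0.25],"twist": 0,"hand": 1},{"slide": [0,0,0.25],"twist": 0,"hand": 1}], newtons=6)

```text
time_s: 9.45
position: [0.4615, 0.3735, 0.0416]
tool_rot: [180.0, -0.0, 94.1]
force: [-1.5, -0.6, 2.1]
width: 0.109
grip_force: 6.0
```

>>> servo_tool(series=[{"slide": [0,0,0],"twist": 0,"hand": 0.7},{"slide": [0,0,0],"twist": 0,"hand": 0.4},{"slide": [0,0,0],"twist": 0,"hand": 0},{"slide": [0,0,0],"twist": 0,"hand": 0},{"slide": [0,0,0],"twist": 0,"hand": 0},{"slide": [0,0,-1],"twist": 0,"hand": -0.3},{"slide": [0,0,-5],"twist": 0,"hand": -0.3},{"slide": [0,0,-10],"twist": 0,"hand": -0.3}])

```text
time_s: 10.25
position: [0.4596, 0.3725, 0.1406]
tool_rot: [-179.7, 0.1, 94.1]
force: [-0.4, 0.8, 0.3]
width: 0.652
grip_force: 0.0
```

>>> servo_tool(series=[{"slide": [0,0,-5],"twist": 0,"hand": -1},{"slide": [0,0,-10],"twist": 0,"hand": -1},{"slide": [-5,0,-12],"twist": 0,"hand": -1},{"slide": [-10,0,-12],"twist": 0,"hand": -1},{"slide": [-15,0,-12],"twist": 0,"hand": -1},{"slide": [-20,0,-12],"twist": 0,"hand": -1},{"slide": [-25,0,-12],"twist": 0,"hand": -1},{"slide": [-30,0,-12],"twist": 0,"hand": -1}])

```text
time_s: 11.05
position: [0.4821, 0.076, 0.2623]
tool_rot: [179.9, 0.0, 94.1]
force: [1.0, -0.3, 0.1]
width: 1.003
grip_force: 0.0
```

```bash
python3 - <<'E'
from h import *
s=manip.capture("scene"); t=manip.capture("top")
for z in (.017,.013): print("lid",z,rect(s,masks(s)["white"],z,(400,190,560,300)),rect(t,masks(t)["white"],z,(70,190,205,310)))
d=np.array([-14.3])[0]
go(.482,-.3284,.25,90-14.3)
cv2.imwrite("pics/s5.png",cv2.resize(s["frame"][170:300,190:550],None,fx=2.2,fy=2.2,interpolation=2))
E
```

```text
lid 0.017 [521.6 374.3 149.  197.5   4. ] [515.1 392.9 151.4 164.1   3.8]
lid 0.013 [518.2 376.4 149.6 198.2   4. ] [515.8 394.3 151.8 164.6   3.8]
slide [-40.    -2.67   1.31] twist 18.0 | t 11.15 pos [0.483  0.0725 0.2623] rpy [1.799e+02 1.000e-01 9.370e+01]
```

View pics/s5.png

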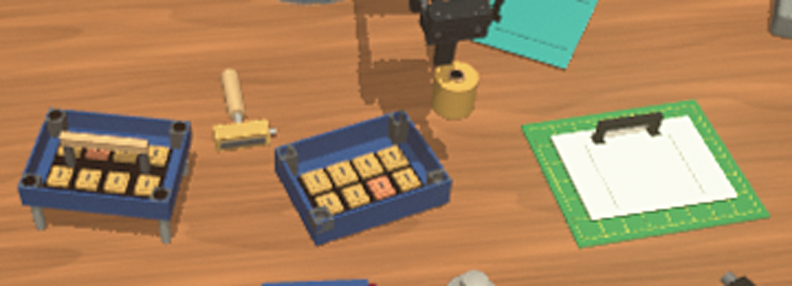

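The lid lies flat in the middle of the mat, handle up (panel centre around pixel (482,243)). The base tray is open, with its sockets at crop (400,118), (288,150), (322,215), (438,178). Now the tier.

>>> servo_tool(series=[{"slide": [-5,-0.3,0],"twist": 3,"hand": -1},{"slide": [-10,-0.6,0],"twist": 6,"hand": -1},{"slide": [-15,-1,0],"twist": 9,"hand": -1},{"slide": [-20,-1.4,0],"twist": 12,"hand": -1},{"slide": [-25,-1.8,0],"twist": 15,"hand": -1},{"slide": [-30,-2.2,0],"twist": 18,"hand": -1},{"slide": [-35,-2.6,2],"twist": 18,"hand": -1},{"slide": [-39.5,-2.7,4],"twist": 18,"hand": -1}])

```text
time_s: 11.95
position: [0.484, -0.3163, 0.2241]
tool_rot: [179.8, 0.1, 76.1]
force: [1.0, 0.6, 0.3]
width: 1.001
grip_force: 0.0
```

```bash
python3 - <<'E'
from h import *
s=manip.capture("scene"); t=manip.capture("top")
px=np.array([(400,118),(288,150),(322,215),(438,178)])/2.2+[190,170]
P=back(s,px,.05); print("base scene",P.round(4).tolist(),P.mean(0).round(4),[round(np.linalg.norm(P[i]-P[(i+1)%4]),4) for i in range(4)])
d=P[0]+P[3]-P[1]-P[2]; print("yaw",np.degrees(np.arctan2(-d[0],d[1])))
for n,c,r in(("s",s,(310,215,400,285)),("t",t,(220,200,325,300))):
    try: print(n,rect(c,masks(c)["blue"],.05,r))
    except Exception as e: print(e)
px=np.array([(57,117),(179,128),(180,185)])/2.2+[190,170]
print("tier caps scene",back(s,px,.092).round(4).tolist())
go(.482,-.3284,.16,90-14.3)
cv2.imwrite("pics/t2.png",np.hstack([cv2.resize(t["frame"][200:295,220:320],(400,380),interpolation=2),cv2.resize(s["frame"][200:280,190:280],(400,380),interpolation=2)]))
E
```

```text
base scene [[0.4267, 0.0645, 0.05], [0.4665, -0.0928, 0.05], [0.5815, -0.0643, 0.05], [0.539, 0.0921, 0.05]] [ 5.034e-01 -1.000e-04  5.000e-02] [np.float64(0.1622), np.float64(0.1185), np.float64(0.162), np.float64(0.1156)]
yaw 14.694176645127342
s [480.  -21.7  22.1 128.9  14. ]
t [524.9  31.1  81.1 185.2  44.9]
tier caps scene [[0.4093, -0.3896, 0.092], [0.4492, -0.2323, 0.092], [0.547, -0.2365, 0.092]]
slide [-1.04  0.27  5.99] twist 0.1 | t 12.05 pos [ 0.4821 -0.3178  0.2199] rpy [-1.798e+02 -1.000e-01  7.580e+01]
```

View pics/t2.png

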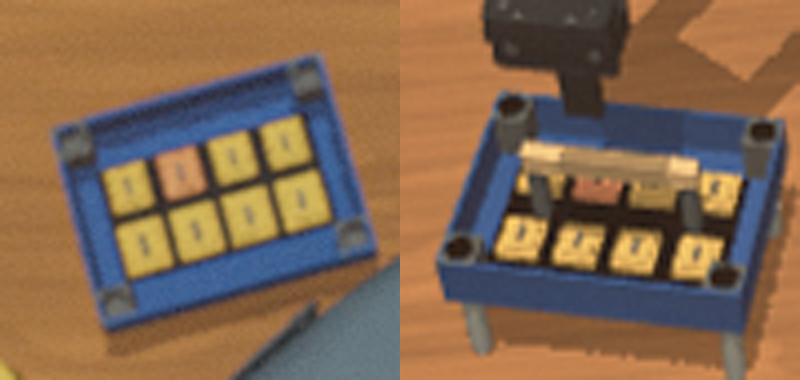

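Left: base sockets at crop (305,80), (77,145), (116,298), (352,233). Right: tier caps at crop (514,110), (762,130), (725,277), (462,248), bar ends (525,150) and (697,175).

```bash
python3 - <<'E'
from h import *
s=manip.capture("scene"); t=manip.capture("top")
def rep(n,P):
    m=P.mean(0); e=[round(1000*np.linalg.norm(P[i]-P[(i+1)%4])) for i in range(4)]
    d=P[0]-P[1]+P[3]-P[2]; print(n,m.round(4),"long-dir",np.degrees(np.arctan2(d[1],d[0])).round(1),e)
a=np.array([4.,4.]);b=np.array([400/90,380/80])
rep("base sockets top",back(t,np.array([(305,80),(77,145),(116,298),(352,233)])/a+[220,200],.05))
rep("base rim top",back(t,np.array([(320,52),(52,130),(108,328),(376,256)])/a+[220,200],.05))
o=np.array([400,0])
rep("tier caps scene",back(s,(np.array([(514,110),(762,130),(725,277),(462,248)])-o)/b+[190,200],.092))
P=back(s,(np.array([(525,148),(697,172)])-o)/b+[190,200],.120); print("bar scene",P.mean(0))
E
```

```text
base sockets top [ 0.5006 -0.0026  0.05  ] long-dir -75.1 [159, 107, 162, 109]
base rim top [ 0.4991 -0.0036  0.05  ] long-dir -75.1 [187, 140, 183, 144]
tier caps scene [ 0.4829 -0.3257  0.092 ] long-dir -103.9 [163, 117, 165, 112]
bar scene [ 0.48586157 -0.32547821  0.12      ]
```

>>> servo_tool(series=[{"slide": [-0.3,0.1,2],"twist": 0,"hand": -0.6},{"slide": [-0.6,0.1,4],"twist": 0,"hand": -0.3},{"slide": [-0.6,0.1,5],"twist": 0,"hand": -0.3},{"slide": [-0.6,0.1,5],"twist": 0,"hand": -0.3},{"slide": [-0.6,0.1,5],"twist": 0,"hand": -0.3}])

```text
time_s: 12.65
position: [0.4836, -0.3198, 0.174]
tool_rot: [179.9, 0.0, 76.2]
force: [0.8, -0.8, 1.0]
width: 0.651
grip_force: 0.0
```

```bash
python3 -c "
from h import *
go(.4825,-.3270,.110,75.8)"
```

```text
slide [-0.72  0.05  6.4 ] twist 0.4 | t 12.65 pos [ 0.4836 -0.3198  0.174 ] rpy [179.9   0.   76.2]
```

>>> servo_tool(series=[{"slide": [-0.7,0.05,1.5],"twist": 0.4,"hand": -0.3},{"slide": [-0.7,0.05,3],"twist": 0.4,"hand": -0.3},{"slide": [-0.7,0.05,4.5],"twist": 0.4,"hand": -0.3},{"slide": [-0.7,0.05,5.5],"twist": 0.4,"hand": -0.3},{"slide": [-0.7,0.05,6.4],"twist": 0.4,"hand": -0.3},{"slide": [-0.7,0.05,6.4],"twist": 0.4,"hand": -0.1},{"slide": [-0.7,0.05,6.4],"twist": 0.4,"hand": 0.2}], newtons=40)

```text
time_s: 13.35
position: [0.4817, -0.3274, 0.1087]
tool_rot: [-180.0, -0.0, 75.7]
force: [0.6, -0.2, 0.5]
width: 0.49
grip_force: 0.0
```

>>> servo_tool(series=[{"slide": [0,0,0],"twist": 0,"hand": 0.5},{"slide": [0,0,0],"twist": 0,"hand": 0.7},{"slide": [0,0,0],"twist": 0,"hand": 1},{"slide": [0,0,0],"twist": 0,"hand": 1},{"slide": [0,0,0],"twist": 0,"hand": 1},{"slide": [0,0,0],"twist": 0,"hand": 1},{"slide": [0,0,0],"twist": 0,"hand": 1}])

```text
time_s: 14.05
position: [0.4814, -0.3275, 0.109]
tool_rot: [-180.0, 0.0, 75.7]
force: [-4.6, 1.0, 5.3]
width: 0.125
grip_force: 40.0
```

```bash
python3 -c "
from h import *
go(.4825,-.3270,.110,75.8)"
```

```text
slide [ 0.07  0.1  -0.1 ] twist -0.1 | t 14.05 pos [ 0.4814 -0.3275  0.109 ] rpy [-180.     0.    75.7]
```

>>> servo_tool(series=[{"slide": [0,0,-0.5],"twist": 0,"hand": 1},{"slide": [0,0,-1.5],"twist": 0,"hand": 1},{"slide": [0,0,-3],"twist": 0,"hand": 1},{"slide": [0,0,-5],"twist": 0,"hand": 1},{"slide": [0,0,-7],"twist": 0,"hand": 1},{"slide": [0,0,-9],"twist": 0,"hand": 1},{"slide": [0,0,-10],"twist": 0,"hand": 1},{"slide": [0,0,-10],"twist": 0,"hand": 1}])

```text
time_s: 14.85
position: [0.4827, -0.3282, 0.2112]
tool_rot: [179.8, 0.1, 75.7]
force: [-0.5, -0.1, -6.5]
width: 0.127
grip_force: 40.0
```

```bash
python3 -c "
from h import *
go(.5013,-.0017,.21,105.1)"
```

```text
slide [ 3.21e+01 -6.26e+00  3.00e-02] twist -29.4 | t 14.85 pos [ 0.4827 -0.3282  0.2112] rpy [1.798e+02 1.000e-01 7.570e+01]
```

>>> servo_tool(series=[{"slide": [1,-0.2,0],"twist": -1,"hand": 1},{"slide": [4,-0.8,0],"twist": -4,"hand": 1},{"slide": [8,-1.6,0],"twist": -7,"hand": 1},{"slide": [12,-2.4,0],"twist": -11,"hand": 1},{"slide": [16,-3.1,0],"twist": -15,"hand": 1},{"slide": [20,-3.9,0],"twist": -19,"hand": 1},{"slide": [24,-4.7,0],"twist": -23,"hand": 1},{"slide": [27,-5.3,0],"twist": -26,"hand": 1}])

```text
time_s: 15.65
position: [0.4956, -0.0493, 0.2073]
tool_rot: [-179.9, -0.1, 101.9]
force: [0.2, -0.1, -6.1]
width: 0.125
grip_force: 40.0
```

>>> servo_tool(series=[{"slide": [2.0,0,0],"twist": -1.5,"hand": 1},{"slide": [3.0,0,0],"twist": -3,"hand": 1},{"slide": [3.5,0,0],"twist": -3.4,"hand": 1},{"slide": [3.5,0,0],"twist": -3.4,"hand": 1},{"slide": [3.5,0,0],"twist": -3.4,"hand": 1},{"slide": [3.5,0,0],"twist": -3.4,"hand": 1}])

```text
time_s: 16.25
position: [0.4902, -0.0194, 0.2088]
tool_rot: [-180.0, 0.0, 105.0]
force: [0.2, -0.1, -6.2]
width: 0.126
grip_force: 40.0
```

```bash
python3 -c "
from h import *
go(.5013,-.0017,.19,105.1)
s=manip.capture('scene')
cv2.imwrite('pics/s6.png',cv2.resize(s['frame'][140:290,260:420],None,fx=4,fy=4,interpolation=2))
"
```

```text
slide [1.42 1.53 1.88] twist -0.1 | t 16.25 pos [ 0.4902 -0.0194  0.2088] rpy [-180.    0.  105.]
```

View pics/s6.png

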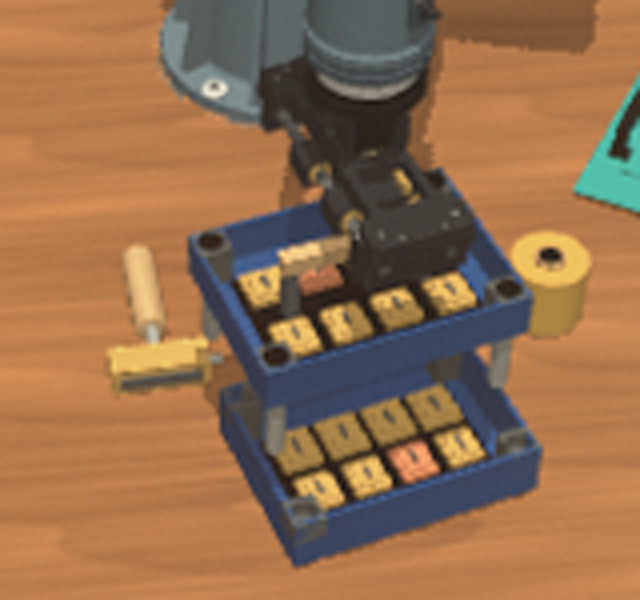

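Tier caps are at crop (212,243), (275,357), (508,290), and base back sockets at (304,513), (515,443). The tier is level. I'll work out the tier-to-TCP offset and the base pose.

```bash
python3 - <<'E'
from h import *
s=manip.capture("scene"); p=manip.read_state()["position"]; w=manip.read_state()["tool_rot"][2]; o=np.array([260,140])
T=back(s,np.array([(212,243),(508,290),(275,357)])/4+o,p[2]-.017)
B=back(s,np.array([(304,513),(515,443)])/4+o,.05)
print("tier centre",T[:2].mean(0).round(4),"tcp",p.round(4),"sides mm",1e3*np.linalg.norm(T[0]-T[2]),1e3*np.linalg.norm(T[1]-T[2]))
d=T[1]-T[2]; print("tier yaw",np.degrees(np.arctan2(-d[0],d[1])))
d=B[1]-B[0]; y=np.arctan2(-d[0],d[1]); print("base yaw",np.degrees(y),1e3*np.linalg.norm(d),"centre",B.mean(0)[:2]-.058*np.array([np.cos(y),np.sin(y)]))
print("base model proj", proj(s,[[.5013+.058*np.cos(.2635)+k*.083*np.sin(.2635),-.0017+.058*np.sin(.2635)-k*.083*np.cos(.2635),.05] for k in(1,-1)]), np.array([(304,513),(515,443)])/4+o)
E
```

```text
tier centre [ 0.4925 -0.0189  0.1918] tcp [ 0.4902 -0.0192  0.2088] sides mm 114.67282229364912 165.44879979029628
tier yaw 14.531828654443018
base yaw 15.989522558805191 163.0736673475345 centre [ 0.50499866 -0.00312211]
base model proj [[335.34255764 267.08954356]
 [389.35346156 249.985907  ]] [[336.   268.25]
 [388.75 250.75]]
```

>>> servo_tool(series=[{"slide": [0.7,0.8,0],"twist": -0.3,"hand": 1},{"slide": [1.4,1.55,0],"twist": -0.3,"hand": 1},{"slide": [1.4,1.55,1.5],"twist": -0.3,"hand": 1},{"slide": [1.4,1.55,2.8],"twist": -0.3,"hand": 1},{"slide": [1.4,1.55,3.8],"twist": -0.3,"hand": 1},{"slide": [1.4,1.55,4.2],"twist": -0.3,"hand": 1},{"slide": [1.4,1.55,4.2],"twist": -0.3,"hand": 1},{"slide": [1.4,1.55,4.2],"twist": -0.3,"hand": 1}])

```text
time_s: 17.15
position: [0.5017, -0.001, 0.1672]
tool_rot: [180.0, 0.0, 105.4]
force: [-0.9, 0.5, -5.3]
width: 0.127
grip_force: 40.0
```

```bash
python3 -c "
from h import *
go(.5017,-.0018,.144,105.3); print(manip.read_state()['force'])"
```

```text
slide [-0.08 -0.02  2.32] twist 0.1 | t 17.15 pos [ 0.5017 -0.001   0.1672] rpy [180.    0.  105.4]
[-0.90821984  0.51696686 -5.27569444]
```

Descending slowly while watching the force (free hang is about −6 N).

>>> servo_tool(series=[{"slide": [0,0,0.3],"twist": 0,"hand": 1},{"slide": [0,0,0.6],"twist": 0,"hand": 1},{"slide": [0,0,0.8],"twist": 0,"hand": 1},{"slide": [0,0,1.0],"twist": 0,"hand": 1},{"slide": [0,0,1.2],"twist": 0,"hand": 1},{"slide": [0,0,1.3],"twist": 0,"hand": 1}])

```text
time_s: 17.75
position: [0.5013, -0.0009, 0.1536]
tool_rot: [-180.0, -0.0, 105.4]
force: [-0.2, 0.1, -4.9]
width: 0.133
grip_force: 40.0
```

>>> servo_tool(series=[{"slide": [0,0,0.2],"twist": 0,"hand": 1},{"slide": [0,0,0.4],"twist": 0,"hand": 1},{"slide": [0,0,0.6],"twist": 0,"hand": 1},{"slide": [0,0,0.7],"twist": 0,"hand": 1},{"slide": [0,0,0.7],"twist": 0,"hand": 1}])

```text
time_s: 18.25
position: [0.5013, -0.0009, 0.1467]
tool_rot: [-180.0, -0.0, 105.4]
force: [0.3, 0.1, -6.5]
width: 0.127
grip_force: 40.0
```

>>> servo_tool(series=[{"slide": [0,0,0.1],"twist": 0,"hand": 1},{"slide": [0,0,0.2],"twist": 0,"hand": 1},{"slide": [0,0,0.3],"twist": 0,"hand": 1},{"slide": [0,0,0.3],"twist": 0,"hand": 1}])

```text
time_s: 18.65
position: [0.5015, -0.0009, 0.1441]
tool_rot: [180.0, 0.0, 105.4]
force: [-1.3, 0.5, -3.4]
width: 0.129
grip_force: 40.0
```

>>> servo_tool(series=[{"slide": [0,0,0.08],"twist": 0,"hand": 1},{"slide": [0,0,0.15],"twist": 0,"hand": 1},{"slide": [0,0,0.15],"twist": 0,"hand": 1}], newtons=15)

```text
time_s: 18.95
position: [0.5015, -0.001, 0.144]
tool_rot: [180.0, 0.0, 105.4]
force: [-7.7, 1.6, 10.8]
width: 0.135
grip_force: 15.0
```

Seated firmly: the force has reversed to +10.8 N at exactly the home height. Easing off and releasing.

>>> servo_tool(series=[{"slide": [0,0,-0.08],"twist": 0,"hand": 1},{"slide": [0,0,-0.08],"twist": 0,"hand": 0.7},{"slide": [0,0,-0.08],"twist": 0,"hand": 0.4},{"slide": [0,0,-0.08],"twist": 0,"hand": 0},{"slide": [0,0,-0.08],"twist": 0,"hand": 0},{"slide": [0,0,-0.08],"twist": 0,"hand": 0}])

```text
time_s: 19.55
position: [0.5016, -0.0009, 0.1432]
tool_rot: [180.0, 0.0, 105.4]
force: [-0.4, 0.8, 0.0]
width: 0.486
grip_force: 0.0
```

>>> servo_tool(series=[{"slide": [0,0,-1],"twist": 0,"hand": 0},{"slide": [0,0,-3],"twist": 0,"hand": 0},{"slide": [0,0,-6],"twist": 0,"hand": 0},{"slide": [0,0,-10],"twist": 0,"hand": 0},{"slide": [-4,-4,-12],"twist": 0,"hand": 0},{"slide": [-8,-8,-13],"twist": 0,"hand": 0},{"slide": [-12,-12,-13],"twist": 0,"hand": 0},{"slide": [-15,-15,-13],"twist": 0,"hand": 0}])

```text
time_s: 20.35
position: [0.4038, -0.1728, 0.2746]
tool_rot: [179.9, 0.1, 105.4]
force: [1.2, -1.1, -0.1]
width: 0.5
grip_force: 0.0
```

```bash
python3 - <<'E'
from h import *
s=manip.capture("scene"); t=manip.capture("top"); st=manip.read_state(); print(st["position"],st["width"])
# predicted outline of tier wall tops when home (z = .127) vs blue mask (hull of tier+base) 
a=np.radians(15.4); M=np.array([[np.cos(a),-np.sin(a)],[np.sin(a),np.cos(a)]])
for n,c in(("scene",s),("top",t)):
    m=masks(c)["blue"]; pts=[]
    for (x,y,z) in [(sx*.07,sy*.095,zz) for zz in(.127,0.0) for sx in(-1,1) for sy in(-1,1)]:
        pts.append([*(M@[x,y]+[.5015,-.0012]),z])
    h=cv2.convexHull(proj(c,pts).astype(np.float32)).reshape(-1,2)
    x0,y0=(h.min(0)-15).astype(int); x1,y1=(h.max(0)+15).astype(int)
    mm=np.zeros_like(m); mm[y0:y1,x0:x1]=m[y0:y1,x0:x1]
    k=[q for q in cv2.findContours(mm,0,1)[0] if cv2.contourArea(q)>60]
    print(n,"pred box",h.min(0).round(),h.max(0).round(),"blue box",np.vstack(k).reshape(-1,2).min(0),np.vstack(k).reshape(-1,2).max(0))
    H=s["frame"] if n=="scene" else t["frame"]; hsv=cv2.cvtColor(H,cv2.COLOR_BGR2HSV)
    bar=((hsv[...,0]>8)&(hsv[...,0]<25)&(hsv[...,1]<130)&(hsv[...,1]>40)&(hsv[...,2]>185)).astype(np.uint8)
    B=np.array([[*(M@[0,sy*.056]+[.5015,-.0012]),.155] for sy in(1,-1)]); pb=proj(c,B); cx,cy=pb.mean(0).astype(int)
    sub=bar[cy-25:cy+25,cx-35:cx+35]; nn,l,stt,ce=cv2.connectedComponentsWithStats(sub)
    i=1+stt[1:,4].argmax(); print("  bar pred ends",pb.round(1).tolist(),"mid",pb.mean(0),"blob",(ce[i]+[cx-35,cy-25]).round(1),stt[i])
print("lid",rect(s,masks(s)["white"],.015,(400,190,560,300)))
E
```

```text
[ 0.40231964 -0.17613749  0.27414715] 0.503967218342574
scene pred box [314. 200.] [398. 283.] blue box [323 205] [389 280]
  bar pred ends [[374.5, 212.6], [337.0, 223.8]] mid [355.7734367  218.18102034] blob [355.7 218.6] [ 17  19  38  14 128]
top pred box [227. 205.] [314. 284.] blue box [231 209] [306 281]
  bar pred ends [[246.9, 245.3], [290.5, 232.7]] mid [268.69839953 239.0294821 ] blob [268.5 238.6] [ 14  17  44  16 178]
lid [519.9 375.3 149.3 197.8   4. ]
```

Both cameras put the handle bar within 0.4 px of its fully-home pose, and the lid is centred on the mat. I'll let the arm settle, then hand in.

>>> servo_tool(series=[{"slide": [0,0,0],"twist": 0,"hand": 0},{"slide": [0,0,0],"twist": 0,"hand": 0},{"slide": [0,0,0],"twist": 0,"hand": 0}])

```text
time_s: 20.75
position: [0.4051, -0.1701, 0.273]
tool_rot: [180.0, -0.0, 105.5]
force: [-0.5, -0.3, -0.1]
width: 0.498
grip_force: 0.0
```

```bash
python3 -c "
from station import manip
print(manip.finish_job())"
```

```text
the job is handed in; nothing more can be done
None
```

The job is handed in at about 21 s; no verdict came back, but my last camera and force readings show the lid tipped to about 18° and then laid flat mid-mat, and the second tray fully home in the base tray and released.

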